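# Lift a dental model's arch off its base plate with the cam lifter and hold it up

### The arm

A 7-joint arm with a two-finger parallel gripper is mounted at the origin on the work surface. World frame = base frame: x ahead of the robot, y to its left, z up, the work surface at z = 0. Lengths are in m, angles in rad, forces in N, time in s.
With the tool pointing down it reaches from about 0.4 to 0.85 m from the base axis. Payload 6.9 kg.
Tool frame: the origin (TCP) lies midway between the tips of the shut fingers; the grasp point (between the pads) lies behind it (ctrl.pinch_z is the z of the grasp point in the tool frame, in m); z points along the fingers, y is the direction in which the jaws open and shut (so a half turn about z gives the same grasp; the last joint's range is limited). The gripper opens to 85 mm and grips with 20 to 120 N. Pads are 22 mm wide; open, the fingers measure 114 mm over their backs; the gripper's body (76 mm by 85 mm) begins 54 mm behind the grasp point. The pads swing forward as they close: fully open they stand 13 mm farther back than shut.
Start: joints at [-1.081, 0.507, -0.238, 1.5, 0.126, 1.149, -0.155], TCP at [0.234, 0.58, 0.231] pointing down, gripper open.
Joint ranges: [-3.08, 3.08], [-0.24, 2.05], [-1.43, 1.35], [0, 2.5], [-1.52, 4.66], [0.17, 1.96], [-2.89, 2.89]. Speed limits (rad/s): [2.39, 2.39, 3.14, 3.14, 3.14, 3.14, 3.14].

### API

Orientations are given as a unit quaternion [w, x, y, z].
In Python, from station import ctrl, get_state, vision, ticket, models gives the robot as it stands. Calls block until the motion is done:
- ctrl.movep(position, orientation): joint-space move of the TCP to a pose.
- ctrl.movel(position, frame=None, max_speed=0.15): straight line of the TCP; frame=None keeps the orientation; max_speed is the mean speed in m/s.
- ctrl.set_joints(angles): joint-space move.
- ctrl.ungrasp() and ctrl.close_gripper(force=None): open the fingers fully, or close them until they stop; force is the grip in N (None keeps the last).
- ctrl.pause(seconds).
- ctrl.ik(position, orientation): joint angles nearest the present ones, or None.
- get_state(): the state.
- vision.grab_frame(name): name is "scene" or "top" or "wrist"; returns (picture, depth): 420x560x3 uint8, blue, green, red; 420x560 float32, m along the optical axis (not along the pixel's ray), 0 where there is no reading.
- vision.camera_info(name): a dict with "mtx" (3x3 intrinsics, pixels), "R" (3x3) and "t" (3): a world point X has camera coordinates R X + t; the wrist camera has in their place "hand_eye" (4x4, takes a point from camera to tool coordinates, whose origin is the TCP and whose axes are the flange's). Camera axes: x right, y down, z forward; pixel columns grow to the right and rows downward; lengths in m; the calibration is good to about 2 mm. A picture is of the moment at which its call begins: read the wrist's pose just before it. camera_info takes no time and is no camera call.
A pose or a line that the arm cannot do raises ctrl.Unreachable and nothing moves.
- ticket.close_job(): hands the job in, once; it reports no verdict.
Trained networks look in the newest picture that a camera, given by its name, has taken for a name from the list of things; names that differ only in an ending like _2 or _b are one class to them, and where a whole thing is asked for, a point or a joint stands for the part that bears it (a point fixed in the world has none). Each returns a list of dicts, best first, with "p" (0 to 1); they miss things now and then, are a little off and sometimes report something else, mostly with a low value. They report only what shows in the picture. A call takes as long as a camera call.
- models.recognise(camera, target): "point" ([column, row] in pixels, amid what is visible of it).
- models.masks_of(camera, target): "mask" (420x560 bool, what is visible of it) and "point" ([column, row] in pixels, amid what is visible of it).
The state is a dict: "time": time; "qpos": joint angles; "qd": joint speeds; "tau": joint torques, N m; "tcp_pos": TCP position; "eef_rot": TCP orientation; "contact_force": force on the tool from outside, world axes, zero at the start; "wrist_torque": the same for the moment, N m; "width": finger opening in m.
Only numpy, scipy, OpenCV 4.12 (cv2) and the standard library are available. Lean on these libraries where they do the work, as an engineer would, in place of code of your own. Each camera call takes 0.05 s, during which the arm holds its last target. There are 200 camera calls.

### The job

Pick up the dental model by its white base plate, set it fully down between the four corner stops on top of the model lifter, and let go. Then swing the lifter's cam lever to its highest lift, where the lever stands straight up, so that the stone arch is raised clear of the plate, and finish while still holding the lever there, because it springs back when released. Do not disturb the other things on the bench.

Things in the scene. Friction and masses are not known exactly. Their poses are not given: they have to be found in the camera images.
- base_plate_centre (a point): Centre of the model's base plate, half-way up: a loose white plastic plate, 64 mm (x) by 80 mm (y), 14 mm thick, lying flat on the bench at the start; z up. Grasp it across the 64 mm, fingers at the middle of its front and back edges. A window 28 mm (x) by 44 mm (y) goes through its middle. Half a turn about z makes no difference.
- base_plate: The same plate, 96 to 156 g; origin at the centre of its underside, 7 mm below its centre.
- arch: Stone arch (cast with teeth, 56 x 66 mm, 29 mm tall, 130 to 210 g) standing on the plate, its two dowels dropped 12 mm into loose holes and held by weight only, so carry the model by the plate, level. Origin: centre of its flat underside, 7 mm above the plate's centre when down; z up, front teeth to -x. The cast without a base plate is another one.
- lifter: Model lifter: grey machine bolted to the bench, base 150 (x) x 124 mm, aluminium deck 72 mm up. Origin: middle of its foot. x points from its front (lever side at rest) to its back, y left, z up. The lifting head (20 x 36 mm) lies in the middle of the deck, 6 mm proud when down, and passes through the plate's window.
- nest (a point): Centre of the lifter's deck, 72 mm above the bench: the underside of the plate must lie flat here, its x and y axes along the nest's (= the lifter's). Four corner stops, about 14 mm tall, leave 2.5 mm of play round the plate and have sloping lead-ins; between them the front and back edges are free over 60 mm for the fingers.
- cam_lever (a joint): Angle of the cam lever, about the shaft along the lifter's y, 30 mm above the bench, below the nest centre. 0 = rest, pointing to the front, 10 degrees above level; grows as the handle swings up and back (+x). 1.40 = straight up, highest: head up 18 mm, arch 10 mm off the plate. Beyond, the lift falls; stop at 1.9. A spring returns it; about 3.2 N at the knob holds it upright.
- knob (a point): Lever's handle: black ball knob, 30 mm across, on a 10 mm rod. Point: ball centre, 120 mm from the shaft axis, in an upright plane 95 mm right (-y) of the nest centre. At rest 118 mm in front of the nest centre, 50 mm above the bench; upright 0 mm in front, 150 mm above the bench. Can be pinched from above across the lifter's y; the ball turns between the fingers.
- spare_cast: Bystander, loose, to be left alone: bare stone cast, 56 x 66 x 29 mm, without a base plate; origin at the middle of its underside.
- mixing_bowl: Bystander, loose, to be left alone: mixing bowl, 136 mm across, 78 mm tall; origin at the middle of its underside.
- plaster_spatula: Bystander, loose, to be left alone: spatula, 200 mm long; origin at the middle of its underside.
- wax_jar: Bystander, loose, to be left alone: jar, 48 mm across, 50 mm tall; origin at the middle of its underside.
- model_brush: Bystander, loose, to be left alone: brush, 170 mm long; origin at the middle of its underside.
- articulator: Bystander, loose, to be left alone: black articulator (hinged frame), 110 x 110 mm, 137 mm tall; origin at the middle of its underside.
- rinse_cup: Bystander, loose, to be left alone: white cup, 66 mm across, 70 mm tall; origin at the middle of its underside.

How it is judged:
By the outcome, as a careful person would: the job done as asked, in the order asked, and still so for the second after the job is handed in, while the arm keeps its last pose, push and grip.
It also fails if it takes over 58 s, if anything falls off the work surface, if the arm or the gripper's body presses on something with over 40 N, if the wrist force passes 120 N, or if a joint passes its speed limit or range.

## Working session

There is one attempt and no reset: what is moved stays moved. The work goes in short steps, each a Python script; the robot and the scene stay as the last script left them, time stands still between calls to the robot, and variables do not carry over. Pictures are saved under pics/ and viewed, about 8 in all and at most 12, crops included, and the job is handed in when it is done.

```bash
ls; mkdir -p pics
cat > h.py <<'E'
import numpy as np, cv2
from scipy.spatial.transform import Rotation as Rn
from station import ctrl, get_state, vision, ticket, models
def cloud(name, st=None, d=None):
    ci=vision.camera_info(name); K=np.array(ci['mtx'])
    v,u=np.mgrid[0:420,0:560]
    c=np.stack([(u-K[0,2])/K[0,0]*d,(v-K[1,2])/K[1,1]*d,d],-1)
    if 'R' in ci: return (c-np.array(ci['t']).ravel())@np.array(ci['R'])
    H=np.array(ci['hand_eye']); c=c@H[:3,:3].T+H[:3,3]
    q=np.array(st['eef_rot']); R=Rn.from_quat(q[[1,2,3,0]]).as_matrix()
    return c@R.T+np.array(st['tcp_pos'])
def look(name):
    st=get_state(); im,d=vision.grab_frame(name); return im,d,cloud(name,st,d)
def quat(yaw): # tool down, tool y axis at yaw+90deg... tool x at yaw
    q=(Rn.from_euler('z',yaw)*Rn.from_euler('x',np.pi)).as_quat(); return [q[3],q[0],q[1],q[2]]
E
python3 - <<'E'
from h import *
s=get_state(); print(s['time'],s['eef_rot'],s['width'],ctrl.pinch_z)
ims=[]
for n in ['top','scene']:
    im,d,P=look(n); ims.append(im)
    np.savez(f'{n}.npz',im=im,d=d,P=P)
    for t in ['base_plate','arch','lifter','knob','spare_cast','mixing_bowl','plaster_spatula','wax_jar','model_brush','articulator','rinse_cup']:
        for r in models.masks_of(n,t)[:2]:
            m=r['mask']&(d>0); q=P[m]
            if len(q): print(n,t,round(r['p'],2),np.round(r['point']),m.sum(),'med',np.round(np.median(q,0),3),'min',np.round(np.percentile(q,2,axis=0),3),'max',np.round(np.percentile(q,98,axis=0),3))
    cv2.imwrite(f'pics/{n}0.png',im)
E
```

```text
pics
0.0 [-1.54669441e-04  1.90697555e-01  9.81648402e-01 -9.12941417e-04] 0.08563832461910112 -0.0187
top base_plate 0.74 [320. 227.] 220 med [ 0.552 -0.134  0.015] min [ 0.536 -0.193 -0.002] max [ 0.592 -0.106  0.029]
top arch 0.97 [326. 213.] 443 med [ 0.574 -0.148  0.03 ] min [ 0.547 -0.179  0.019] max [ 0.602 -0.116  0.046]
top lifter 0.6 [236. 196.] 2597 med [0.615 0.121 0.044] min [0.535 0.013 0.004] max [0.702 0.194 0.086]
top knob 0.86 [265. 207.] 289 med [0.587 0.026 0.046] min [0.524 0.002 0.003] max [0.66  0.061 0.067]
top spare_cast 0.97 [282. 157.] 418 med [ 0.737 -0.015  0.016] min [ 0.708 -0.047  0.003] max [0.771 0.014 0.034]
top spare_cast 0.65 [319. 226.] 98 med [ 0.552 -0.127  0.015] min [ 0.536 -0.192  0.001] max [ 0.571 -0.113  0.022]
top mixing_bowl 0.65 [126. 265.] 1959 med [0.428 0.409 0.031] min [0.364 0.34  0.002] max [0.484 0.455 0.081]
top plaster_spatula 0.59 [396. 243.] 939 med [ 0.501 -0.334  0.006] min [ 0.422 -0.436 -0.002] max [ 0.552 -0.28   0.023]
top wax_jar 0.79 [291. 279.] 203 med [ 0.385 -0.04   0.051] min [ 0.365 -0.059  0.024] max [ 0.405 -0
[... 1131 characters left out ...]
ene mixing_bowl 0.2 [244. 265.] 260 med [ 0.591 -0.185  0.011] min [ 0.547 -0.197 -0.003] max [ 0.613 -0.117  0.018]
scene plaster_spatula 0.64 [182. 300.] 1305 med [ 0.499 -0.342  0.003] min [ 0.425 -0.445 -0.002] max [ 0.553 -0.282  0.02 ]
scene model_brush 0.59 [371. 149.] 410 med [0.66  0.41  0.015] min [ 0.597  0.37  -0.001] max [0.739 0.46  0.021]
scene model_brush 0.36 [296. 116.] 1159 med [0.42  0.417 0.052] min [0.364 0.325 0.013] max [0.487 0.454 0.078]
scene articulator 0.95 [212. 335.] 2470 med [ 0.643 -0.416  0.056] min [ 0.588 -0.472 -0.002] max [ 0.713 -0.348  0.116]
scene rinse_cup 0.67 [340. 145.] 554 med [0.586 0.322 0.046] min [ 0.554  0.305 -0.001] max [0.613 0.373 0.07 ]
```

Run:
```python
import cv2,numpy as np
t=cv2.imread('pics/top0.png')[110:310,130:430]
cv2.imwrite('pics/c1.png',cv2.resize(t,(800,533),interpolation=cv2.INTER_CUBIC))
```

```text
(no output)
```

View pics/c1.png

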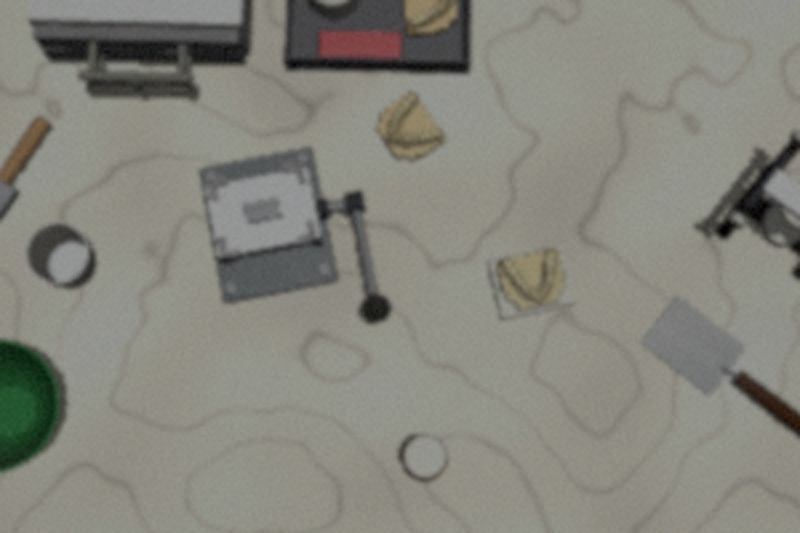

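Run:
```python
from h import *
print(np.round(vision.camera_info('wrist')['hand_eye'],3).tolist())
psi=np.radians(11)
for n,p in [('lif',[0.60,0.09,0.34]),('mod',[0.575,-0.15,0.26])]:
    best=None
    for y in [psi+np.pi/2,psi-np.pi/2]:
        q=ctrl.ik(p,quat(y)); print(n,np.degrees(y),None if q is None else np.round(q,2))
        if q is not None and (best is None or abs(q[6])<abs(best[0][6])): best=(q,y)
    ctrl.movep(p,quat(best[1]))
    ctrl.pause(0.2)
    im,d,P=look('wrist'); np.savez(f'{n}.npz',im=im,d=d,P=P); cv2.imwrite(f'pics/{n}.png',im)
    if n=='lif': ts=['lifter','knob']
    else: ts=['base_plate','arch']
    for t in ts:
        for r in models.masks_of('wrist',t)[:1]:
            m=r['mask']&(d>0); q=P[m]; np.save(f'{n}_{t}.npy',m)
            print(t,r['p'],np.round(r['point']),m.sum(),np.round(np.median(q,0),4),np.round(np.percentile(q,2,axis=0),3),np.round(np.percentile(q,98,axis=0),3))
print(get_state()['time'],get_state()['tcp_pos'])
a=np.vstack([cv2.imread('pics/lif.png'),cv2.imread('pics/mod.png')])
cv2.imwrite('pics/lm.png',cv2.resize(np.hstack([a[:420],a[420:]]),(800,300)))
```

```text
[[0.0, -0.952, -0.305, 0.078], [1.0, 0.0, 0.0, -0.0], [0.0, -0.305, 0.952, -0.143], [0.0, 0.0, 0.0, 1.0]]
lif 101.0 [-0.28  0.42  0.15  1.36 -0.06  1.37  0.06]
lif -79.0 [-0.77  0.62  1.15  1.36 -0.56  1.51 -2.61]
knob 0.57 [266. 205.] 1150 [0.593  0.0282 0.0435] [0.526 0.007 0.028] [0.659 0.062 0.065]
mod 101.0 [ 0.09  0.44  0.2   1.54 -0.09  1.17  0.5 ]
mod -79.0 [-0.33  0.59  0.96  1.55 -0.5   1.27 -2.25]
base_plate 0.85 [266. 146.] 958 [ 0.5614 -0.1274  0.0138] [ 0.535 -0.192 -0.   ] [ 0.61  -0.105  0.025]
arch 0.64 [279. 170.] 2449 [ 0.5746 -0.1465  0.0268] [ 0.547 -0.178  0.024] [ 0.602 -0.115  0.043]
5.1167 [ 0.57537199 -0.14911207  0.26019302]
```

View pics/lm.png

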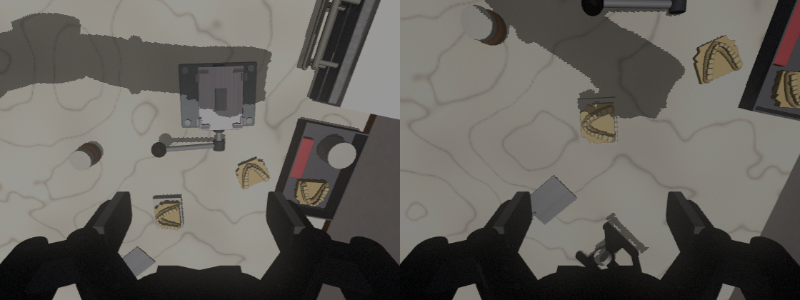

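```bash
cat > fit.py <<'E'
from h import *
from scipy.optimize import minimize
def rect(X,name,ylong=True):
    (c,s,a)=cv2.minAreaRect((X*1000).astype(np.float32))
    print(name,'rect c',np.round(c,1),'size',np.round(s,1),'ang',round(a,1),len(X))
E
python3 - <<'E'
from fit import *
for f in ['lif','mod','top','scene']:
    z=np.load(f+'.npz'); P=z['P'];d=z['d']
    box=lambda x0,x1,y0,y1,z0,z1:(d>0)&(P[...,0]>x0)&(P[...,0]<x1)&(P[...,1]>y0)&(P[...,1]<y1)&(P[...,2]>z0)&(P[...,2]<z1)
    def comp(m): # largest component
        n,l,s,c=cv2.connectedComponentsWithStats(m.astype(np.uint8),connectivity=8); return l==1+np.argmax(s[1:,4])
    for nm,b in [('deck',(.5,.75,.03,.25,.064,.095)),('lifter',(.5,.75,.045,.25,.012,.095)),('knob',(.48,.56,-.03,.05,.02,.08)),('plate',(.52,.64,-.23,-.08,.007,.021)),('model',(.52,.64,-.23,-.08,.007,.06)),('archtop',(.52,.64,-.23,-.08,.024,.06))]:
        m=box(*b)
        if m.sum()<40: continue
        m=comp(m); Q=P[m]
        if nm=='knob':
            g=lambda p:np.abs(np.linalg.norm(Q-p,axis=1)-.015).mean()
            r=minimize(g,Q.mean(0)-[0,0,.01],method='Nelder-Mead'); print(f,'knob',np.round(r.x,4),r.fun,len(Q)); continue
        print(f,'z',np.round(np.median(Q[:,2]),4),end=' '); rect(Q[:,:2],nm)
E
```

```text
lif z 0.0721 deck rect c [629.5 132.8] size [ 83.5 108.2] ang 12.8 5640
lif z 0.0717 lifter rect c [632.5 117.6] size [146.9 153. ] ang 12.8 7513
lif knob [0.5356 0.014  0.05  ] 0.0010912545919428498 422
lif z 0.0136 plate rect c [ 573.4 -148.3] size [64.5 80.4] ang 13.8 513
lif z 0.0258 model rect c [ 573.4 -148.3] size [64.5 80.4] ang 13.8 1766
lif z 0.0302 archtop rect c [ 573.6 -147.9] size [55.9 66.1] ang 13.8 1151
mod knob [0.5356 0.0141 0.0501] 0.0012186578667062599 707
mod z 0.0139 plate rect c [ 573.6 -148.9] size [64.  80.1] ang 13.9 1028
mod z 0.0258 model rect c [ 573.6 -148.9] size [64.  80.1] ang 13.9 3494
mod z 0.0268 archtop rect c [ 573.6 -148.8] size [55.9 66. ] ang 14.0 2439
top z 0.0738 deck rect c [629.3 132.7] size [ 84.3 107.7] ang 12.9 1118
top z 0.0701 lifter rect c [632.  118.6] size [149.2 151.7] ang 13.1 1924
top knob [0.5364 0.0136 0.0513] 0.0020169035769466567 105
top z 0.015 plate rect c [ 573.9 -151.3] size [66.  84.8] ang 14.2 191
top z 0.0271 model rect c [ 574.7 -151.1] size [66.9 85.5] ang 16.0 650
top z 0.0312 archtop rect c [ 573.4 -149.3] size [56.  66.9] ang 15.3 397
scene z 0.0715 deck rect c [630.3 128.9] size [ 82.7 116.4] ang 13.2 822
scene z 0.0693 lifter rect c [621.7 112.2] size [120.8 146. ] ang 13.3 1340
scene knob [0.537  0.0108 0.0495] 0.0017424408712602777 114
scene z 0.0134 plate rect c [ 575.5 -155.1] size [66.3 81. ] ang 15.3 235
scene z 0.025 model rect c [ 575.2 -153.9] size [65.6 84.1] ang 14.1 704
scene z 0.0315 archtop rect c [ 575.9 -155.4] size [56.2 66.3] ang 11.5 396
```

Run:
```python
from h import *
q=quat(np.radians(13.9+90)); x,y=.5736,-.1488
ctrl.movep([x,y,.10],q)
ctrl.movel([x,y,-.004],max_speed=.1)
print(get_state()['tcp_pos'],get_state()['contact_force'],ctrl.pinch_z)
ctrl.close_gripper(50); ctrl.pause(.2)
s=get_state(); print(s['width'],s['tcp_pos'],s['contact_force'],ctrl.pinch_z)
ctrl.movel([x,y,.13],max_speed=.08); ctrl.pause(.3)
im,d,P=look('wrist'); s=get_state(); print(s['width'],s['tcp_pos'],s['contact_force'],s['time'])
np.savez('held.npz',im=im,d=d,P=P); cv2.imwrite('pics/held.png',im)
```

```text
[ 0.57407851 -0.14897944 -0.0033583 ] [-0.4390134   0.44214679 -0.02567541] -0.0187
0.06239671891499378 [ 0.57400002 -0.14893082 -0.00303272] [-1.03214511  0.83457706  5.23135218] -0.0187
0.06236077195021611 [ 0.5735511  -0.14877064  0.1298983 ] [ 0.48174652  0.04393879 -1.50813527] 9.7083
```

View pics/held.png

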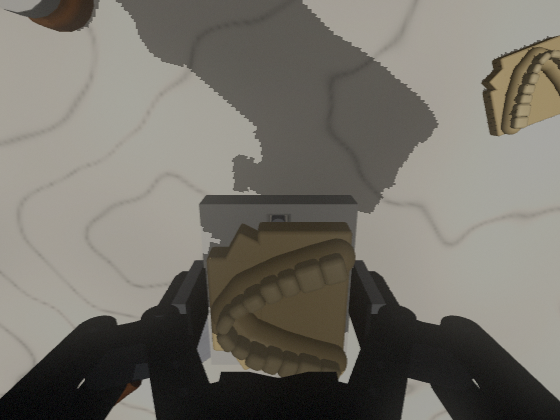

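Run:
```python
from fit import *
z=np.load('held.npz');P=z['P'];d=z['d']
m=np.zeros(d.shape,bool);m[196:360,196:362]=1; m&=(d>0)
print(np.histogram(P[m][:,2],bins=np.arange(.11,.2,.005)))
c,s=np.cos(np.radians(13.9)),np.sin(np.radians(13.9))
R=np.array([[c,s],[-s,c]])
L=(P[...,:2]-[.5736,-.1488])@R.T
# plate top: rear left strip
for r0,r1,c0,c1 in [(206,216,206,352),(208,240,206,225),(330,362,212,222)]:
    k=np.zeros_like(m);k[r0:r1,c0:c1]=1;k&=m
    Q=P[k]; print(np.round(np.median(Q[:,2]),4), 'lx',np.round([L[k][:,0].min(),L[k][:,0].max()],4),'ly',np.round([L[k][:,1].min(),L[k][:,1].max()],4))
k=m&(P[...,2]>.132)&(P[...,2]<.155)
Q=P[k];A=np.c_[L[k],np.ones(k.sum())]
top=k&(np.abs(P[...,2]-np.median(P[206:216,206:352,2]))<.0025)
A=np.c_[L[top],np.ones(top.sum())];co=np.linalg.lstsq(A,P[top][:,2],rcond=None)[0];print('plane',co,top.sum())
rect(P[top][:,:2],'plate'); 
a=m&(P[...,2]>.16); rect(P[a][:,:2],'arch')
# back edge line direction: per column top-most plate pixel
cols=range(208,352,4); E=[]
for cc in cols:
    r=[rr for rr in range(196,225) if top[rr,cc]]
    if r: E.append(P[r[0],cc,:2])
E=np.array(E);p=np.polyfit(E[:,0],E[:,1],1);print('edge ang',np.degrees(np.arctan(p[0])),'ly',np.mean(((E-[.5736,-.1488])@R.T)[:,1]))
```

```text
(array([   0,    0,    0,    0,   50,  510,  684, 5123,  986, 8040, 2783,
       3227, 3441,  743,    0,    0,    0]), array([0.11 , 0.115, 0.12 , 0.125, 0.13 , 0.135, 0.14 , 0.145, 0.15 ,
       0.155, 0.16 , 0.165, 0.17 , 0.175, 0.18 , 0.185, 0.19 , 0.195]))
0.1467 lx [-0.0295  0.0296] ly [-0.0161  0.0392]
0.1468 lx [-0.0303 -0.0219] ly [0.0241 0.0383]
0.1584 lx [-0.0315 -0.0201] ly [-0.0378  0.0025]
plane [-0.00255979 -0.00207833  0.14677894] 5095
plate rect c [ 573.5 -147.6] size [71.6 78.1] ang 14.2 5095
arch rect c [ 572.9 -139.9] size [66.7 51.1] ang 3.3 10270
edge ang 13.871127699685152 ly 0.03978769329346451
```

Run:
```python
from h import *
q=quat(np.radians(12.8+90)); x,y=.6296,.1328
ctrl.movel([x,y,.13],frame=q,max_speed=.1); ctrl.pause(.2)
def cor(z,sp):
    ctrl.movel([x,y,z],max_speed=sp); s=get_state(); print(z,np.round(s['tcp_pos'],4),np.round(s['contact_force'],1),round(s['time'],2))
print(np.round(get_state()['tcp_pos'],4))
cor(.09,.06); cor(.078,.04); cor(.072,.03); cor(.0695,.02); cor(.068,.02)
```

```text
[0.6296 0.1327 0.13  ]
0.09 [0.6298 0.1328 0.0902] [ 0.1  0.2 -1.8] 13.75
0.078 [0.6294 0.1327 0.0777] [ 0.6 -0.6 -2.3] 14.2
0.072 [0.6294 0.1328 0.0717] [-0.5 -1.  -2.1] 14.55
0.0695 [0.6295 0.1328 0.0694] [ 0.5  0.7 -3.2] 14.82
0.068 [0.6298 0.1329 0.069 ] [-2.5  0.   5.3] 15.07
```

Run:
```python
from fit import *
ctrl.ungrasp(); ctrl.pause(.2)
x,y=.6296,.1328
ctrl.movel([x,y,.21],max_speed=.12); ctrl.pause(.2)
im,d,P=look('wrist'); np.savez('pl.npz',im=im,d=d,P=P); cv2.imwrite('pics/pl.png',im)
m=(d>0)&(abs(P[...,2]-.086)<.0035)&(np.hypot(P[...,0]-x,P[...,1]-y)<.053)
n,l,s,c=cv2.connectedComponentsWithStats(m.astype(np.uint8));m=l==1+np.argmax(s[1:,4])
rect(P[m][:,:2],'plate'); A=np.c_[P[m][:,:2]-[x,y],np.ones(m.sum())]
print(np.linalg.lstsq(A,P[m][:,2],rcond=None)[0],get_state()['time'],get_state()['width'])
a=(d>0)&(P[...,2]>.096)&(P[...,2]<.13)&(np.hypot(P[...,0]-x,P[...,1]-y)<.053); rect(P[a][:,:2],'arch'); print(np.percentile(P[a][:,2],[2,50,99]))
```

```text
plate rect c [629.9 131.7] size [64.2 82.4] ang 12.8 1859
[-0.00128336 -0.00233827  0.08576259] 17.2167 0.08547060477268194
arch rect c [629.6 133. ] size [56.  65.1] ang 12.9 4910
[0.09659501 0.09891238 0.11526334]
```

View pics/pl.png

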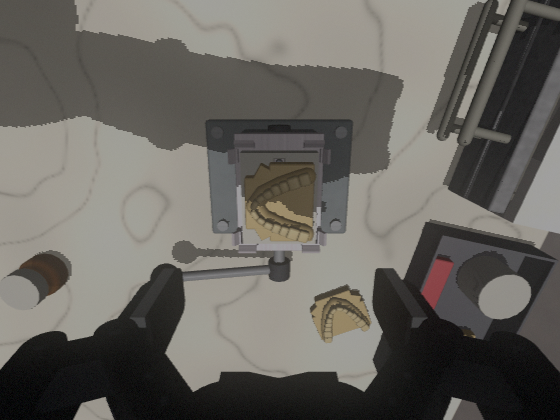

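```bash
cat >> h.py <<'E'
PSI=np.radians(12.8); NEST=np.array([.6296,.1328])
def knob(e):
    l=np.array([-.12*np.cos(e),-.095]); c,s=np.cos(PSI),np.sin(PSI)
    return np.r_[NEST+[c*l[0]-s*l[1],s*l[0]+c*l[1]],.03+.12*np.sin(e)]
E
python3 - <<'E'
from h import *
for y in [PSI,PSI+np.pi]:
    for e in [10,50,90]:
        k=knob(np.radians(e)); q=ctrl.ik(k-[0,0,.021],quat(y)); print(e,np.round(k,4),None if q is None else np.round(q,2))
E
```

```text
10 [0.5354 0.014  0.0508] [-0.37  0.67  0.47  1.98 -0.52  0.61 -0.9 ]
50 [0.5754 0.0231 0.1219] [-0.43  0.63  0.56  1.81 -0.44  0.83 -1.  ]
90 [0.6506 0.0402 0.15  ] [-0.42  0.7   0.58  1.57 -0.43  1.01 -1.06]
10 [0.5354 0.014  0.0508] [ 0.05  0.62 -0.18  1.97  0.2   0.56  1.53]
50 [0.5754 0.0231 0.1219] [ 0.05  0.57 -0.21  1.8   0.16  0.79  1.56]
90 [0.6506 0.0402 0.15  ] [ 0.03  0.64 -0.22  1.56  0.16  0.96  1.56]
```

Run:
```python
from h import *
q=quat(PSI+np.pi); k=knob(np.radians(10)); o=np.array([0,0,.021])
ctrl.movep([k[0],k[1],.17],q)
ctrl.movel(k-o,max_speed=.1)
s=get_state(); print(np.round(s['tcp_pos'],4),np.round(s['contact_force'],1))
ctrl.close_gripper(60); ctrl.pause(.2)
s=get_state(); print(s['width'],np.round(s['tcp_pos'],4),np.round(s['contact_force'],1),s['time'])
for e in [14,18,24]:
    ctrl.movel(knob(np.radians(e))-o,max_speed=.04)
    s=get_state(); print(e,round(s['width'],4),np.round(s['tcp_pos']+o-knob(np.radians(e)),4),np.round(s['contact_force'],1),round(s['time'],1))
im,d,P=look('wrist'); cv2.imwrite('pics/kn.png',im)
```

```text
[0.5358 0.014  0.0304] [-0.2  0.   0.1]
0.027410030758023944 [0.5354 0.0137 0.03  ] [-0.6 -2.1  3.6] 20.9083
14 0.0271 [-0.0001 -0.0003 -0.0001] [ 1.9 -2.4 -4. ] 21.3
18 0.0272 [-0.0002 -0.0003  0.0001] [ 0.7 -3.2 -4.2] 21.6
24 0.027 [ 0.     -0.0002  0.0002] [ 0.1 -4.7 -5.1] 22.1
```

View pics/kn.png

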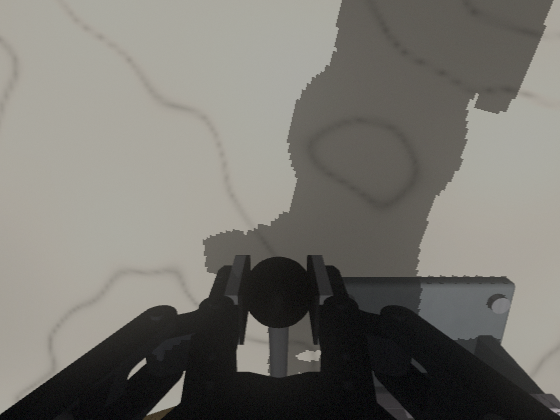

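Run:
```python
from h import *
o=np.array([0,0,.021])
for e in list(range(30,90,6))+[90]:
    ctrl.movel(knob(np.radians(e))-o,max_speed=.06)
    s=get_state(); print(e,round(s['width'],4),np.round(s['tcp_pos']+o-knob(np.radians(e)),4),np.round(s['contact_force'],1),round(s['time'],1))
ctrl.pause(.3)
out=[]
x,y=NEST
for n in ['wrist','top','scene']:
    im,d,P=look(n); np.savez(f'end_{n}.npz',im=im,d=d,P=P)
    a=(d>0)&(P[...,2]>.096)&(P[...,2]<.145)&(np.hypot(P[...,0]-x,P[...,1]-y)<.045)
    if a.sum(): print(n,a.sum(),np.percentile(P[a][:,2],[2,50,98,99]))
    out.append(im)
big=np.hstack([cv2.resize(out[2][130:280,230:430],(400,300),interpolation=cv2.INTER_CUBIC),cv2.resize(out[0],(400,300))])
cv2.imwrite('pics/end.png',big)
```

```text
30 0.0272 [ 0.0006 -0.      0.0003] [ 3.3 -3.9 -6.3] 22.5
36 0.027 [ 0.0003 -0.0001 -0.0002] [ 3.  -3.6 -7.2] 22.9
42 0.0269 [-0.0003 -0.0002 -0.0005] [ 1.6 -4.8 -6.8] 23.2
48 0.0271 [ 0.0001 -0.0001 -0.0001] [ 2.2 -4.9 -6.6] 23.6
54 0.0264 [ 0.0014  0.0002 -0.    ] [  5.3  -5.1 -12.3] 23.9
60 0.0261 [ 0.0016  0.0003 -0.0006] [  8.   -3.3 -16.6] 24.3
66 0.0002 [0.0006 0.0019 0.0007] [-0.4 -0.5  0.2] 24.6
72 0.0002 [0.0002 0.0005 0.0004] [ 0.4 -0.5 -0.3] 25.0
78 -0.0002 [ 0.      0.0001 -0.0001] [0.4 0.1 0. ] 25.4
84 -0.0002 [-0.      0.0001 -0.0002] [-0.8  0.   0. ] 25.7
90 0.0001 [ 0.      0.0001 -0.0002] [-0.4 -0.2 -0.2] 26.1
wrist 9742 [0.09669013 0.10185094 0.1149666  0.11534959]
top 423 [0.09631628 0.10283371 0.11788815 0.11865082]
scene 180 [0.09637513 0.10332435 0.11291515 0.11309388]
```

View pics/end.png

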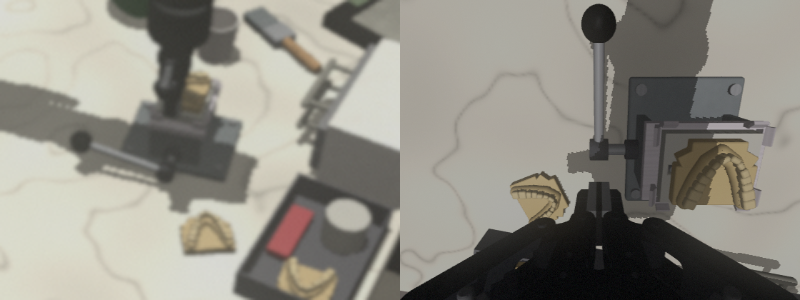

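Run:
```python
from h import *
ci=vision.camera_info('wrist');K=np.array(ci['mtx']);H=np.array(ci['hand_eye']);print(np.round(K,1).tolist())
Hi=np.linalg.inv(H)
for z in [-.03,-.026,-.021,-.016,-.01]:
    c=(Hi@[0,0,z,1])[:3]; print(z,np.round((K@c)[:2]/c[2],1),'rad px',round(K[0,0]*.015/c[2],1))
im=cv2.imread('pics/kn.png'); g=cv2.cvtColor(im,cv2.COLOR_BGR2GRAY)
print('ball hor edges row 290:',g[290,230:335:3])
print('ball vert edges col 280:',g[250:335:3,280])
z=np.load('end_wrist.npz');d=z['d'];v,u=np.mgrid[0:420,0:560]
c=np.stack([(u-K[0,2])/K[0,0]*d,(v-K[1,2])/K[1,1]*d,d],-1)@H[:3,:3].T+H[:3,3]
m=(d>0)&(d<.25)&(abs(c[...,1])<.02)
print('shut-finger pts: tool x,y,z pct',np.round(np.percentile(c[m],[0,2,10,50],axis=0),4),'zmax',c[m][:,2].max(),m.sum())
for r in range(235,300,6):print(r,np.round(c[r,275],4),np.round(c[r,285],4))
P=z['P'];k=(d>0)&(np.linalg.norm(P-knob(np.radians(10)),axis=2)<.03)
from scipy.optimize import minimize
Q=P[k];r=minimize(lambda p:np.abs(np.linalg.norm(Q-p,axis=1)-.015).mean(),Q.mean(0),method='Nelder-Mead');print('knob now',r.x,r.fun,len(Q))
```

```text
[[327.5, 0.0, 278.2], [0.0, 327.5, 207.5], [0.0, 0.0, 1.0]]
-0.03 [278.2 308.4] rad px 37.5
-0.026 [278.2 302.6] rad px 36.4
-0.021 [278.2 295.8] rad px 35.2
-0.016 [278.2 289.4] rad px 34.0
-0.01 [278.2 282.3] rad px 32.7
ball hor edges row 290: [51 52 52 29 29 30 25 26 26 24 25 24 19 23 21 18 12 20 19 21 20 20 18 16
 17 16 17 20 17 22 46 44 43 47 26]
ball vert edges col 280: [90 91 69 26 26 24 21 24 26 22 23 19 20 18 21 25 19 27 26 25 22 25 26 22
 24 25 61 63 63]
shut-finger pts: tool x,y,z pct [[-0.0129 -0.02   -0.095 ]
 [-0.0051 -0.0176 -0.0931]
 [ 0.007  -0.0132 -0.0874]
 [ 0.0166 -0.     -0.0564]] zmax 0.13177821276891505 24780
235 [-0.0348 -0.0027  0.1299] [-0.0349  0.0063  0.1301]
241 [-0.0402 -0.0027  0.1289] [-0.0406  0.0063  0.1298]
247 [-0.0463 -0.0027  0.1293] [-0.0469  0.0064  0.1305]
253 [-0.0526 -0.0028  0.1299] [-0.0522  0.0064  0.1291]
259 [ 0.0111 -0.0014 -0.0085] [ 0.0111  0.0031 -0.0087]
265 [ 0.0111 -0.0014 -0.0144] [ 0.0109  0.003  -0.0139]
271 [ 0.0108 -0.0013 -0.0192] [ 0.0106  0.0029 -0.0188]
277 [ 0.011  -0.0013 -0.0244] [ 0.0106  0.0028 -0.0238]
283 [ 0.0106 -0.0013 -0.0285] [ 0.0113  0.0027 -0.0295]
289 [ 0.0107 -0.0012 -0.033 ] [ 0.0106  0.0026 -0.0329]
295 [ 0.0109 -0.0012 -0.0373] [ 0.011   0.0025 -0.0375]
knob now [0.53559688 0.01398195 0.0500131 ] 0.0014898633919013006 2564
```

```bash
cat >> h.py <<'E'
from scipy.optimize import least_squares
def ball():
    s=get_state(); im,d=vision.grab_frame('wrist')
    ci=vision.camera_info('wrist');K=np.array(ci['mtx']);H=np.array(ci['hand_eye'])
    v,u=np.mgrid[0:420,0:560]
    c=np.stack([(u-K[0,2])/K[0,0]*d,(v-K[1,2])/K[1,1]*d,d],-1)@H[:3,:3].T+H[:3,3]
    m=(d>0)&(abs(c[...,1])<.012)&(abs(c[...,0])<.03)&(c[...,2]>-.05)&(c[...,2]<.02)
    Q=c[m]; r=least_squares(lambda p:np.linalg.norm(Q-p,axis=1)-.015,[0,0,-.02],loss='soft_l1',f_scale=.001)
    return r.x*1000,im,s
E
python3 - <<'E'
from h import *
q=quat(PSI+np.pi); o=np.array([0,0,.0205])
ctrl.movel(knob(np.radians(90))+[0,0,.03],max_speed=.15)
ctrl.ungrasp()
k=knob(np.radians(10))
ctrl.movep([k[0],k[1],.11],q)
ctrl.movel(k-o,max_speed=.1)
ctrl.close_gripper(110); ctrl.pause(.2)
for e in [10,14,18,22,26,30,34,38,42,45,48]:
    ctrl.movel(knob(np.radians(e))-o,max_speed=.05)
    b,im,s=ball(); print(e,round(s['width'],4),'err',np.round((s['tcp_pos']+o-knob(np.radians(e)))*1000,1),'F',np.round(s['contact_force'],1),'T',np.round(s['wrist_torque'],2),'ball',np.round(b,1),round(s['time'],1))
    if abs(b[0])>6 or s['width']<.02: break
cv2.imwrite('pics/k48.png',im)
E
```

```text
10 0.0258 err [ 0.1 -0.3  0.3] F [-0.6 -1.7  5.4] T [-0.26  0.24 -0.07] ball [ -0.4   0.1 -18.9] 30.4
14 0.0258 err [-0.1 -0.3 -0.1] F [ 1.7 -1.7 -5.2] T [-0.45 -0.07  0.01] ball [ -0.3   0.1 -18.7] 30.8
18 0.0259 err [-0.1 -0.3  0.2] F [ 0.9 -2.6 -5.2] T [-0.84  0.01  0.14] ball [ -0.    0.1 -18.2] 31.1
22 0.0256 err [ 0.4 -0.1  0.4] F [ 1.8 -3.7 -6.6] T [-1.26 -0.29  0.55] ball [  0.9   0.1 -17.3] 31.5
26 0.0257 err [2.1 0.3 0.8] F [ 5.9 -3.6 -7.2] T [-1.39 -1.2   1.66] ball [  3.3   0.  -16.1] 31.9
30 0.0065 err [16.1  4.5  3.9] F [ 40.    3.1 -20.5] T [ 0.62 -8.99 -0.13] ball [  8.7   0.2 -25.2] 32.2
```

View pics/k48.png

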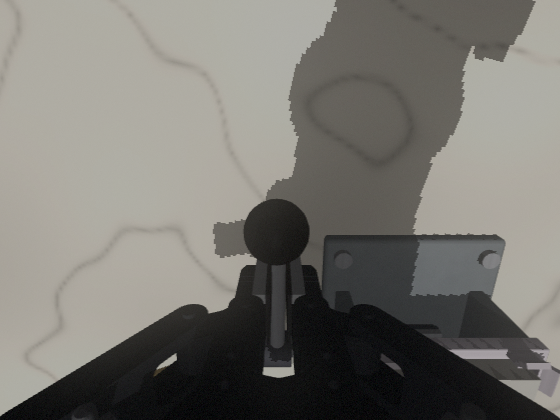

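```bash
cat > swing.py <<'E'
from h import *
q=quat(PSI+np.pi)
Rt=Rn.from_quat(np.array(q)[[1,2,3,0]]).as_matrix()
cor=np.zeros(3); B0=np.array([0,0,-.0187])
def step(e,sp=.06,tol=8):
    global cor
    k=knob(np.radians(e))
    ctrl.movel(k-Rt@B0+cor,max_speed=sp)
    b,im,s=ball()
    dev=Rt@(b/1000-B0); dev[1:2]*=1
    cor=np.clip(cor+.7*dev,-.012,.012)
    print(e,round(s['width'],4),'F',np.round(s['contact_force'],1),'ball',np.round(b,1),'cor',np.round(cor*1000,1),'kn',np.round((s['tcp_pos']+Rt@(b/1000)-k)*1000,1),round(s['time'],1))
    ok=s['width']>.02 and np.linalg.norm(dev)<tol/1000
    return ok,im
E
python3 - <<'E'
from swing import *
ctrl.ungrasp()
s=get_state(); ctrl.movel(np.array(s['tcp_pos'])+[0,0,.05],frame=q,max_speed=.15)
k=knob(np.radians(10))
ctrl.movel([k[0],k[1],.09],frame=q,max_speed=.15)
ctrl.movel(k-Rt@B0,max_speed=.1)
ctrl.close_gripper(25); ctrl.pause(.1)
for e in [10,15,20,25,30,35]:
    ok,im=step(e)
    if not ok: print('lost');break
np.save('cor.npy',swing.cor) if 'swing' in globals() else None
import swing; np.save('cor.npy',swing.cor)
cv2.imwrite('pics/k35.png',im)
E
```

```text
10 0.0283 F [-1.1 -2.3  3.5] ball [ -0.4   0.1 -17.5] cor [ 0.2  0.1 -0.9] kn [ 0.5 -0.1 -1.1] 35.6
15 0.0284 F [-0.4 -3.1 -2.4] ball [ -0.3   0.1 -17.2] cor [ 0.4  0.2 -1.9] kn [-0.  -0.2 -2.5] 35.9
20 0.0284 F [-2.1 -3.9 -2.4] ball [  0.4   0.1 -16.9] cor [ 0.1  0.2 -3.1] kn [-0.7 -0.3 -3.5] 36.3
25 0.0284 F [-3.  -5.2 -1.3] ball [  1.    0.1 -16.7] cor [-0.5  0.1 -4.5] kn [-1.6 -0.5 -4.8] 36.6
30 0.0283 F [-3.3 -4.3 -1.5] ball [  1.8   0.  -16.5] cor [-1.7 -0.2 -6.1] kn [-2.8 -0.8 -6.3] 37.0
35 0.028 F [-3.4 -4.2 -1.8] ball [  2.3   0.  -16.4] cor [-3.3 -0.5 -7.7] kn [-4.7 -1.2 -8. ] 37.3
```

```bash
cat > go.py <<'E'
from swing import *
import sys
C=np.r_[NEST,0]+(knob(np.pi/2)-np.r_[NEST,0])*[1,1,0]+[0,0,.03]
X=np.array([np.cos(PSI),np.sin(PSI),0]);Z=np.array([0,0,1.])
def meas():
    b,im,s=ball(); p=np.array(s['tcp_pos'])+Rt@(b/1000)-C
    e=np.degrees(np.arctan2(p@Z,-p@X)); return b,im,s,e,np.hypot(p@Z,p@X)
def run(targets,sp=.06,g=.6):
    b,im,s,e,r=meas()
    for t in targets:
        u=-np.cos(np.radians(t))*X+np.sin(np.radians(t))*Z
        dev=Rt@(b/1000-B0); dr=g*(dev@u)*u
        ctrl.movel(knob(np.radians(t))-Rt@b/1000+dr,max_speed=sp)
        b,im,s,e,r=meas()
        print(t,'e',round(e,1),'r',round(r*1000,1),'w',round(s['width'],4),'F',np.round(s['contact_force'],1),'ball',np.round(b,1),round(s['time'],1))
        if s['width']<.022 or abs(b[0])>9 or abs(b[2]+18.7)>14: print('STOP'); break
    return im
E
python3 - <<'E'
from go import *
print(meas()[3:])
im=run([35,40,45,50,55,60])
cv2.imwrite('pics/k60.png',im)
E
```

```text
(np.float64(30.4767188955882), np.float64(0.11966948927983058))
35 e 35.2 r 119.7 w 0.0283 F [ 0.  -5.1 -3.2] ball [  2.1   0.1 -15.7] 37.8
40 e 39.9 r 119.7 w 0.0283 F [ 0.1 -4.2 -4.3] ball [  2.3   0.  -15.2] 38.2
45 e 45.0 r 119.7 w 0.0279 F [-1.  -4.4 -2.4] ball [  2.9   0.  -14.8] 38.5
50 e 49.9 r 119.7 w 0.0283 F [-1.3 -5.  -2.8] ball [  3.5   0.  -14.6] 38.9
55 e 54.7 r 119.7 w 0.0286 F [-1.7 -5.8 -3.1] ball [  4.5   0.  -14.3] 39.3
60 e 59.7 r 119.6 w 0.0282 F [-2.8 -4.9 -1.3] ball [  5.3   0.1 -14.3] 39.7
```

```bash
cat > tilt.py <<'E'
from go import *
Y=np.array([-np.sin(PSI),np.cos(PSI),0])
def q4(R): x=Rn.from_matrix(R).as_quat(); return [x[3],x[0],x[1],x[2]]
def Rtilt(a): return Rn.from_rotvec(Y*np.radians(a)).as_matrix()@Rt
def meas2():
    b,im,s=ball(); R=Rn.from_quat(np.array(s['eef_rot'])[[1,2,3,0]]).as_matrix()
    p=np.array(s['tcp_pos'])+R@(b/1000)-C
    return b,im,s,np.degrees(np.arctan2(p@Z,-p@X)),np.hypot(p@Z,p@X)
def pose(e,a,b): R=Rtilt(a); return knob(np.radians(e))-R@b/1000,q4(R)
E
python3 - <<'E'
from tilt import *
b,im,s,e,r=meas2(); print(e,r,b,np.round(s['qpos'],2))
qs=[ctrl.ik(*pose(60+a,a,b)) for a in (10,20,30)]
print([None if k is None else np.round(k,2) for k in qs])
if all(k is not None for k in qs):
    for a in [4,8,12,16,20,24,28,30]:
        p,qq=pose(60+a,a,b); ctrl.movel(p,frame=qq,max_speed=.04)
        b,im,s,e,r=meas2()
        print(60+a,'e',round(e,1),'r',round(r*1000,1),'w',round(s['width'],4),'F',np.round(s['contact_force'],1),'ball',np.round(b,1),round(s['time'],1))
        if s['width']<.022 or abs(b[0])>10: print('STOP');break
cv2.imwrite('pics/k90.png',im)
E
```

```text
59.59583080860466 0.11966202505941055 [  5.34340497   0.02831517 -14.32529782] [ 0.03  0.57 -0.19  1.73  0.14  0.86  1.58]
[array([-0.  ,  0.67, -0.18,  1.5 ,  0.14,  1.16,  1.58]), array([-0.04,  0.8 , -0.17,  1.25,  0.14,  1.45,  1.58]), array([-0.07,  0.95, -0.15,  0.98,  0.14,  1.74,  1.59])]
64 e 64.1 r 119.7 w 0.028 F [-2.1 -4.5 -4.1] ball [  5.3   0.  -14.3] 40.1
68 e 68.1 r 119.7 w 0.028 F [-1.3 -5.4 -3.7] ball [  5.3   0.  -14.3] 40.5
72 e 72.0 r 119.7 w 0.0283 F [-3.  -5.3 -3.5] ball [  5.3   0.1 -14.3] 40.9
76 e 76.0 r 119.7 w 0.0285 F [-3.3 -5.1 -3.6] ball [  5.3   0.  -14.3] 41.3
80 e 80.0 r 119.8 w 0.0279 F [-2.6 -4.8 -2.2] ball [  5.2   0.  -14.3] 41.7
84 e 84.0 r 119.8 w 0.0276 F [-2.8 -6.4 -1.5] ball [  5.2   0.1 -14.3] 42.1
88 e 88.2 r 119.8 w 0.028 F [-3.5 -5.1  1.3] ball [  4.9   0.1 -13.9] 42.5
90 e 90.1 r 119.8 w 0.0281 F [-3.3 -4.3  2.3] ball [  4.4   0.1 -13.2] 42.8
```

Lever is at 90.1° with no slip. I'll check how far the arch has lifted, the bystanders, and whether the hold is stable.

Run:
```python
from tilt import *
ctrl.pause(.8); b,im,s,e,r=meas2(); print('e',e,r,b,s['width'],np.round(s['contact_force'],1),s['time'])
out=[]
for n in ['top','scene']:
    i2,d,P=look(n); out.append(i2); o=np.load(n+'.npz')
    x,y=NEST
    a=(d>0)&(P[...,2]>.09)&(P[...,2]<.14)&(np.hypot(P[...,0]-x,P[...,1]-y)<.04)
    if a.sum(): print(n,'arch z',a.sum(),np.round(np.percentile(P[a][:,2],[2,25,50,75,98]),4))
    e0=np.load('end_'+n+'.npz'); Pe=e0['P'];a0=(e0['d']>0)&(Pe[...,2]>.09)&(Pe[...,2]<.14)&(np.hypot(Pe[...,0]-x,Pe[...,1]-y)<.04)
    print('  before',a0.sum(),np.round(np.percentile(Pe[a0][:,2],[2,25,50,75,98]),4))
    both=a&a0; print('  same-pixel dz',np.round(np.median((P-Pe)[both][:,2]),4) if both.sum() else None)
    for t in ['spare_cast','mixing_bowl','plaster_spatula','wax_jar','model_brush','articulator','rinse_cup']:
        for rr in models.masks_of(n,t)[:1]:
            m=rr['mask']&(d>0); print(n,t,round(rr['p'],2),np.round(np.median(P[m],0),3))
big=np.hstack([cv2.resize(out[0][130:280,180:380],(400,300),interpolation=cv2.INTER_CUBIC),cv2.resize(out[1][130:280,230:430],(400,300),interpolation=cv2.INTER_CUBIC)])
big=np.vstack([big,np.hstack([cv2.resize(im,(400,300)),cv2.resize(out[0],(400,300))])])
cv2.imwrite('pics/fin.png',big)
```

```text
e 90.05062128904004 0.11977783611925265 [  4.41140046   0.08208983 -13.18198626] 0.02820119294592442 [-2.8 -4.7  1.8] 43.6
top arch z 368 [0.1021 0.1078 0.1117 0.1197 0.1287]
  before 500 [0.091  0.0978 0.1014 0.1084 0.1175]
  same-pixel dz 0.0101
top spare_cast 0.74 [ 0.729 -0.024  0.015]
top mixing_bowl 0.58 [0.427 0.407 0.032]
top plaster_spatula 0.79 [ 0.503 -0.334  0.006]
top wax_jar 0.64 [ 0.385 -0.048  0.05 ]
top model_brush 0.89 [0.647 0.427 0.019]
top articulator 0.75 [ 0.636 -0.41   0.103]
scene arch z 85 [0.1031 0.1084 0.1161 0.1212 0.1262]
  before 202 [0.0925 0.0971 0.1016 0.1074 0.1129]
  same-pixel dz None
scene spare_cast 0.65 [ 0.741 -0.025  0.013]
scene mixing_bowl 0.75 [0.42  0.417 0.051]
scene plaster_spatula 0.94 [ 0.497 -0.344  0.003]
scene wax_jar 0.88 [ 0.394 -0.052  0.033]
scene model_brush 0.56 [0.706 0.388 0.014]
scene articulator 0.7 [ 0.645 -0.416  0.057]
```

View pics/fin.png

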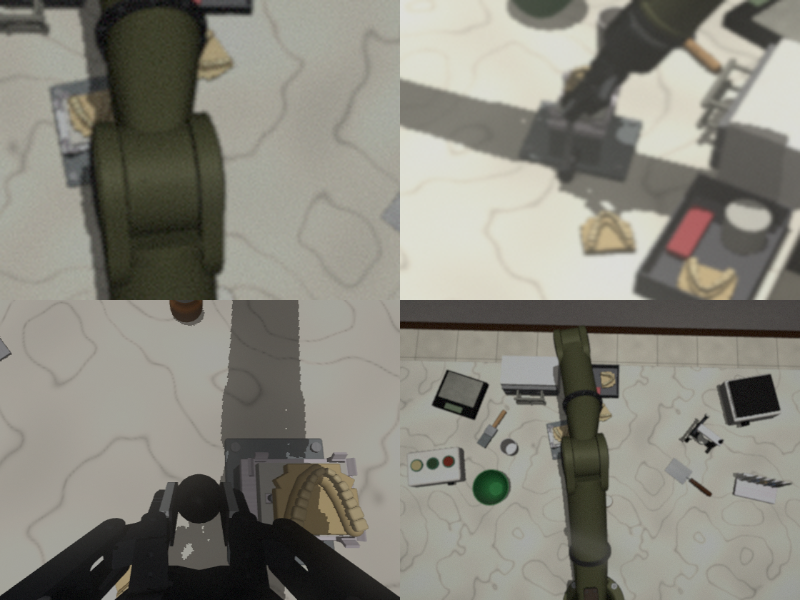

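```bash
python3 -c "
from station import *
ticket.close_job(); print(get_state()['time'])"
```

```text
the job is handed in; nothing more can be done
the job is handed in; nothing more can be done
```

The model sits on the lifter deck, released. I handed the job in with the gripper still holding the cam lever upright, at about 43.7 s of the 58 s.

**Placing:** I gripped the model by its plate, set it between the corner stops and let go. Afterwards the plate's top measured 85.8 mm high and level, within about 1 mm and 0.1° of the nest.

**Lever:** The first two tries failed. At 60 N and then 110 N the knob slipped out of the fingers and the lever sprang back. The second slip pushed on the fingers with about 45 N for a moment. I can't tell how that counts against the 40 N limit, which is for the arm and the gripper's body. The third try held: a 25 N grip, steered by the wrist camera, with the tool tilted along with the lever over the last 30°.

**Last checks:**
- **Lever angle:** it measured 90.05° (straight up) and did not move over a 0.8 s pause, with about 3 N on the tool along the lever's swing.
- **Arch:** it had risen 10.1 mm compared with the top-camera picture from before the lift.
- **Bystanders:** spare cast, bowl, spatula and articulator were where they started. The brush matched in the top view, but its scene reading was about 5 cm off.
- **Not confirmed by measurement:** the wax jar read about 8 mm off in the top view, probably because the arm hid part of it. The final run did not report the rinse cup, but it is visible in the last picture and looks undisturbed.

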